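# Hang the empty tool tote on the hook stand

## Robot

A 6-joint arm with a two-finger parallel gripper is mounted at the origin on a cart in front of the work surface, level with it; the furniture and walls round the work are solid. World frame = base frame: x ahead of the robot, y to its left, z up, the work surface at z = 0. Lengths are in m, angles in rad, forces in N, time in s.
With the tool pointing down it reaches from about 0.425 to 1.125 m from the base axis. Payload 14.9 kg.
Tool frame: the origin (TCP) lies on the centre line of the jaws, within the pads' length; the fingertips stand 14 mm ahead of it and the grasp point (between the pads) lies 5 mm behind it; z points along the fingers, y is the line along which they close (so a half turn about z gives the same grasp; the last joint's range is limited). The gripper opens to 91 mm and grips with 3 to 60 N. Pads are 32 mm wide; open, the fingers measure 118 mm over their backs; the gripper's body (76 mm by 178 mm) begins 60 mm behind the grasp point.
Start: joints at [-1.141, 0.379, 1.734, -0, 1.028, -0.033], TCP at [0.313, -0.626, 0.19] pointing down, gripper open.
Joint ranges: [-2.77, 2.77], [-0.74, 2.19], [0, 2.66], [-1.06, 4.2], [0.31, 2.87], [-3.08, 3.08]. Speed limits (rad/s): [1.89, 1.89, 2.39, 3.14, 3.14, 3.14].

## Interface

Orientations are given as a unit quaternion [w, x, y, z].
In Python, from cell import status, optics, bot gives the robot as it stands.
- The arm moves only by the tool move_arm, never from a script. Its argument "deltas" is a list that holds one entry, the list of rows, each a list of 7 numbers: the shift along the tool's x, y, z in m, then the turn, a rotation vector about the tool's x, y, z in degrees, then the finger opening in m, from 0 to 0.0912. A call has 1 to 10 rows; each row shifts and turns the commanded pose from where the row before left it, along the tool's axes as they then stand; what a row does not reach is not made up. A row lasts 1/12 s, in which the tool goes at most 41.7 mm and 7.16 degrees, less where a joint would pass 70% of its speed; a pose out of reach is approached as far as the arm can. A call with a gripper value outside its range is refused whole. The fingers move at their own pace and stop on an object; "force" is the grip in N (left out, the last holds). Time passes only in rows, so rows that do not move let the fingers close. It gives the time, the measured TCP pose, the force, the opening and the grip force at its end, in the units of the state.
- status.read_state(): the state, without advancing time (a new reading comes with each control period).
- optics.camera(name): name is "side" or "top"; returns (picture, depth): 420x560x3 uint8, blue, green, red; 420x560 float32, m along the optical axis (not along the pixel's ray), 0 where there is no reading.
- optics.get_calibration(name): a dict with "fov_y" (degrees; the focal length in pixels is half the picture's height over the tangent of half this angle, whatever the lens; pixels are square), "cx", "cy" (the principal point, pixels), "R" (3x3) and "t" (3): a world point X has camera coordinates R X + t. Camera axes: x right, y down, z forward; pixel columns grow to the right and rows downward; lengths in m; the calibration is good to about 2 mm. A picture is of the moment at which its call begins. get_calibration takes no time and is no camera call.
- bot.close_job(): hands the job in; it is judged then, once.
The state is a dict: "clock": time; "qpos": joint angles; "joint_vel": joint speeds; "effort": joint torques, N m; "eef_pos": TCP position; "eef_rot": TCP orientation; "wrist_force": force on the tool from outside, world axes, zero at the start; "ft_torque": the same for the moment, N m; "width": opening from 0.0 (shut) to 1.0 (fully open); "grip_force": force on a finger pad.
Only numpy, scipy, OpenCV 4.12 (cv2) and the standard library are available. Lean on these libraries where they do the work, as an engineer would, in place of code of your own. Each camera call takes 0.05 s, during which the arm holds its last target. There are 200 camera calls.

## Task

The yellow tote is empty: hang it up by its wooden handle on the two-pronged hook of the steel stand, so that it hangs freely and level from both prongs, and let go. Leave the green tote with the bolts in it standing where it is.

Things in the scene. Friction and masses are not known exactly. Their poses are not given: they have to be found in the camera images.
- yellow_tote: Yellow metal tote, empty, loose, 0.2 to 0.45 kg. Tray 80 (x) by 140 (y) by 45 mm high; a 26 mm wide strap at each y end rises to 143 mm. Between the straps a fixed round wooden handle bar, 12 mm thick, runs along y, centre line 118 mm above the underside, straight above the centre of mass; 134 mm clear between straps, 67 mm clear below the bar. Origin: centre of underside, z up.
- hook_stand: Dark steel stand, fixed. Base 10 mm high; origin under the middle of the front face of its post and cross-bar (104 mm wide, top 175 mm high, nothing above). From the cross-bar two level steel prongs, 10 mm thick, tops 170 mm high, run 148 mm towards -x at y = +38 and -38 mm (66 mm clear between). Each ends in an upturned red-tipped lip, 165 mm out, top 189 mm high.
- hook_seat (a point): Point midway between the prongs, 85 mm in front (-x) of the stand's origin, 176 mm above the bench; axes as the stand's. When the tote hangs well, the middle of its handle bar's centre line lies here, the bar along y across both prongs, the tote's underside 58 mm above the bench. Prong tops are 6 mm below; lips start 60 mm in front.
- green_tote: Green tote of the same shape and size as the yellow one, with two loose bolts in its tray; must be left standing. Origin: centre of the underside; z up, handle along y.
Things that resemble listed ones, but are neither listed nor needed, are in the scene too. What is meant by the yellow_tote is not black, and is the larger of those in its own colour.

How it is judged:
By the outcome, as a careful person would: the job done as asked, in the order asked, and still so for the second after the job is handed in, with the robot touching nothing.
It also fails if it takes over 48 s, if anything falls off the work surface, if the arm or the gripper's body presses on something with over 40 N, if the wrist force passes 120 N, or if a joint passes its speed limit or range.

## Working session

There is one attempt and no reset: what is moved stays moved. The work goes in short steps, Python scripts to look and compute and a tool call to move; the robot and the scene stay as the last step left them, time stands still between calls to the robot, and variables do not carry over. Pictures are saved under pics/ and viewed, at most 11 in all, crops included, and the job is handed in when it is done.

Besides the shell and the picture viewer there is one more tool, called by a JSON object that holds its "op" and its "data". move_arm: Moves the arm, as the interface text tells. Its arguments: {"type":"object","properties":{"deltas":{"type":"array"},"force":{"type":"number"}},"required":["deltas"]}

```bash
mkdir -p pics; cat > h.py <<'E'
import numpy as np, cv2
from cell import status, optics, bot
def cam(n):
    im,d=optics.camera(n); return im,d,optics.get_calibration(n)
def pts(d,c):
    f=d.shape[0]/2/np.tan(np.radians(c["fov_y"])/2)
    v,u=np.mgrid[:d.shape[0],:d.shape[1]]
    P=np.stack([(u-c["cx"])/f*d,(v-c["cy"])/f*d,d],-1)
    W=(P-np.array(c["t"]))@np.array(c["R"])
    W[d==0]=np.nan
    return W
E
python3 - <<'E'
from h import *
for n in("top","side"):
    im,d,c=cam(n); cv2.imwrite(f"pics/{n}0.png",im); np.savez(f"{n}0.npz",im=im,d=d)
    print(n,c)
s=status.read_state();print(s)
E
```

```text
top {'fov_y': 45.09610021185768, 'cx': 274.7087782486587, 'cy': 216.31856254206593, 'R': array([[-0.01107138, -0.99991062, -0.0074955 ],
       [-0.99718853,  0.01159619, -0.07403089],
       [ 0.07411119,  0.0066548 , -0.99722778]]), 't': array([-0.11642967,  0.61801349,  1.75860338])}
side {'fov_y': 45.930449780002, 'cx': 281.63508627151, 'cy': 209.9676767261268, 'R': array([[ 0.93004252, -0.36741461, -0.00523511],
       [-0.13395599, -0.3257495 , -0.9359183 ],
       [ 0.34216472,  0.87114509, -0.35217828]]), 't': array([-0.61933805,  0.15220036,  1.50611831])}
{'clock': 0.1, 'qpos': array([-1.14129652e+00,  3.79353889e-01,  1.73471635e+00, -2.59055575e-05,
        1.02849004e+00, -3.33010168e-02]), 'joint_vel': array([-0.00089082, -0.0011555 , -0.00144299,  0.00055531, -0.00048226,
       -0.00033175]), 'effort': array([ 2.82164765e-03, -7.65038395e+01, -4.35291445e+01,  6.52850722e-02,
        3.97645449e-02, -2.29362564e-05]), 'eef_pos': array([ 0.31235205, -0.62602988,  0.1891584 ]), 'eef_rot': array([-4.72170266e-04,  9.73344530e-01,  2.29347318e-01, -1.06092053e-04]), 'wrist_force': array([ 0.38602041,  0.53692138, -0.18293079]), 'ft_torque': array([-0.01520845, -0.00863552, -0.04605608]), 'grip_force': 0.0, 'width': 0.9977427092349604}
```

View pics/top0.png

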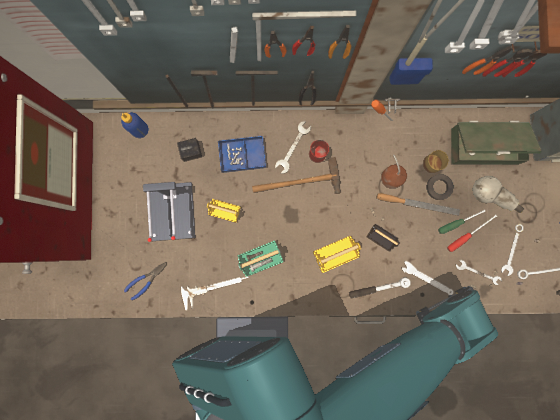

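View pics/side0.png

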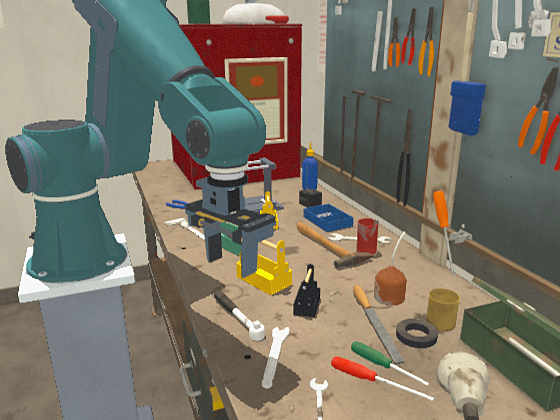

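The top view shows a large yellow tote at (337,254), a small yellow one at (225,210), a black one at (383,237), the green one at (262,258) and the stand at (170,212) with its prongs toward the robot. The larger yellow at (337,254) fits the description. I'll confirm that with a crop and measure it.

```bash
cat > m.py <<'E'
from h import *
def load(n): z=np.load(f"{n}0.npz"); return z["im"],z["d"],optics.get_calibration(n)
E
python3 - <<'E'
from m import *
im,d,c=load("top"); W=pts(d,c); hsv=cv2.cvtColor(im,cv2.COLOR_BGR2HSV)
def rect(P): 
    (cx,cy),(w,h),a=cv2.minAreaRect(P[:,:2].astype(np.float32)*1000); return np.round([cx,cy,w,h,a],1)
def box(u0,v0,u1,v1):
    m=np.zeros(d.shape,bool); m[v0:v1,u0:u1]=1; return m&np.isfinite(W[...,2])
for nm,b in dict(big=(308,230,368,278),small=(200,195,248,225),green=(232,235,292,282),black=(362,220,405,255),stand=(140,175,200,248)).items():
    m=box(*b)&(W[...,2]>.012); P=W[m]; print(nm,rect(P),"zmax",np.nanpercentile(P[:,2],[50,90,99]))
    if nm in("big","green","small"):
        zt=.03 if nm!="small" else .02
        for lo,hi in((.03,.06),(.1,.13),(.13,.16)):
            Q=P[(P[:,2]>lo)&(P[:,2]<hi)]
            if len(Q)>5: print("  ",lo,hi,len(Q),rect(Q),np.median(Q[:,2]))
    if nm=="stand":
        for lo,hi in((.012,.1),(.15,.2),(.18,.2)):
            Q=P[(P[:,2]>lo)&(P[:,2]<hi)]; 
            if len(Q)>5: print("  ",lo,hi,len(Q),rect(Q))
        r=((hsv[...,0]<8)|(hsv[...,0]>172))&(hsv[...,1]>120)&box(*b)
        n,l,s,ce=cv2.connectedComponentsWithStats(r.astype(np.uint8))
        for i in range(1,n):
            print("  red",s[i],ce[i],np.nanmedian(W[l==i],0))
a=cv2.resize(im[180:290,190:410],None,fx=3.6,fy=3.6,interpolation=cv2.INTER_CUBIC)
s=cv2.resize(im[170:260,130:210],None,fx=3.5,fy=3.5,interpolation=cv2.INTER_CUBIC)
cv2.imwrite("pics/crop1.png",a); cv2.imwrite("pics/crop2.png",s)
E
```

```text
big [ 483.  -346.1  117.3  206.2    3.2] zmax [0.07100881 0.12580128 0.14121087]
   0.03 0.06 124 [ 481.8 -333.7   80.4  141.3   22.6] 0.0423026460146393
   0.1 0.13 156 [ 483.9 -331.4   22.5  140.4   20.3] 0.12076301664160469
   0.13 0.16 21 [ 482.  -333.8   21.9  140.4   21.5] 0.1377448612627
small [634.3  57.2 102.1  67.6  73.6] zmax [0.05401287 0.09253985 0.10438524]
   0.03 0.06 54 [639.6  56.1 101.1  57.4  74.1] 0.03543164884187461
   0.1 0.13 7 [638.7  55.7 102.1   9.2  69.6] 0.10178526265472769
green [495.  -59.5 143.1 148.6  26. ] zmax [0.04512663 0.12491316 0.14159383]
   0.03 0.06 96 [469.9 -71.1  79.5 140.6  21.4] 0.04358020442628801
   0.1 0.13 149 [472.4 -68.7  23.8 145.2  24.5] 0.12025905604607032
   0.13 0.16 18 [469.8 -70.2  21.8 139.7  20.3] 0.1400143693973454
black [ 550.7 -507.5   96.4   84.2   55.9] zmax [0.04300012 0.08533307 0.09241568]
stand [648.1 251.1 232.8 166.5   4.2] zmax [0.16255081 0.17536813 0.18450344]
   0.012 0.1 475 [648.1 251.1 232.8 166.5   4.2]
   0.15 0.2 591 [626.4 246.1 187.6 104.    3.9]
   0.18 0.2 32 [623.2 245.2 181.   97.4   3.8]
  red [171 236   4   4  13] [172.61538462 237.61538462] [0.53903823 0.20398988 0.18356764]
  red [147 238   5   4  15] [149.13333333 239.53333333] [0.5336944  0.27909434 0.17967051]
```

View pics/crop1.png

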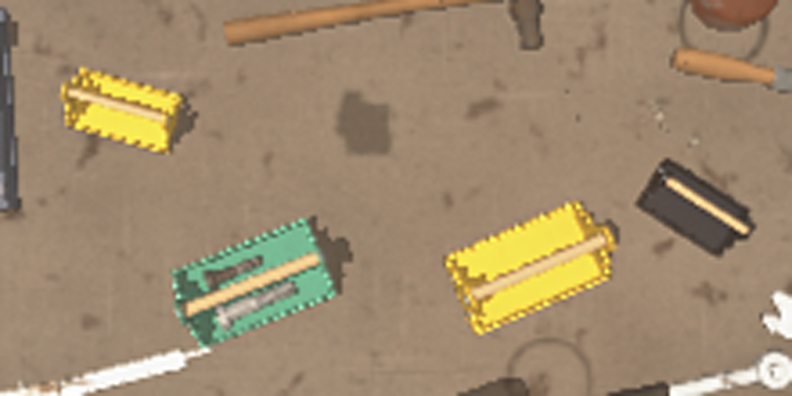

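View pics/crop2.png

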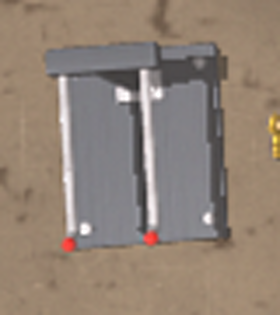

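The crop confirms it: the target is the empty yellow tote at (337,254), 80×141 mm (the other yellow is about 100 mm long). Its pose is about (0.482,-0.333) with yaw 21.5°. The stand yaw is about 4°, and the seat is about (0.613,0.245). Next I move above the tote and turn.

{"op": "move_arm", "data": {"deltas": [[[0,0,-0.03,0,0,0,0.0912],[0.0283,-0.0187,0,0,0,0,0.0912],[0.0283,-0.0187,0,0,0,0,0.0912],[0.0283,-0.0187,0,0,0,0,0.0912],[0.0283,-0.0187,0,0,0,0,0.0912],[0.0283,-0.0187,0,0,0,0,0.0912],[0.0283,-0.0187,0,0,0,0,0.0912],[0.0283,-0.0187,0,0,0,0,0.0912],[0.0283,-0.0187,0,0,0,0,0.0912],[0.0283,-0.0187,0,0,0,0,0.0912]]]}}

```text
clock: 0.93
eef_pos: [0.4656, -0.3604, 0.2195]
eef_rot: [-0.0, 0.973, 0.229, -0.0]
wrist_force: [1.0, -0.6, -0.6]
width: 0.996
grip_force: 0.0
```

{"op": "move_arm", "data": {"deltas": [[[0.0283,-0.0187,0,0,0,0,0.07],[0,0,0,0,0,-7,0.07],[0,0,0,0,0,-7,0.07],[0,0,0,0,0,-7,0.07],[0,0,0,0,0,-7,0.07],[0,0,0,0,0,-7,0.07],[0,0,0,0,0,-7,0.07],[0,0,0,0,0,-7,0.07],[0,0,0,0,0,-7,0.07],[0,0,0,0,0,-7,0.07]]]}}

```text
clock: 1.77
eef_pos: [0.482, -0.3326, 0.2194]
eef_rot: [-0.0, 0.708, 0.706, -0.0]
wrist_force: [-0.3, 0.4, -0.6]
width: 0.767
grip_force: 0.0
```

{"op": "move_arm", "data": {"deltas": [[[0,0,0,0,0,-7,0.07],[0,0,0,0,0,-7,0.07],[0,0,0,0,0,-7,0.07],[0,0,0,0,0,-1,0.07],[0,0,0,0,0,0,0.07],[0,0,0,0,0,0,0.07]]]}}

```text
clock: 2.27
eef_pos: [0.4822, -0.3326, 0.2196]
eef_rot: [-0.0, 0.564, 0.826, 0.0]
wrist_force: [0.5, 0.6, 0.5]
width: 0.764
grip_force: 0.0
```

{"op": "move_arm", "data": {"deltas": [[[0,0,0.0267,0,0,0,0.07],[0,0,0.0267,0,0,0,0.07],[0,0,0.0267,0,0,0,0.07],[0,0,0.0267,0,0,0,0.07],[0,0,0,0,0,0,0.07],[0,0,0,0,0,0,0.04],[0,0,0,0,0,0,0.02],[0,0,0,0,0,0,0.0],[0,0,0,0,0,0,0.0],[0,0,0,0,0,0,0.0]]], "force": 30}}

```text
clock: 3.1
eef_pos: [0.4828, -0.3331, 0.1142]
eef_rot: [0.001, 0.563, 0.827, -0.0]
wrist_force: [0.2, -0.0, -0.6]
width: 0.432
grip_force: 0.0
```

{"op": "move_arm", "data": {"deltas": [[[0,0,0,0,0,0,0.0],[0,0,0,0,0,0,0.0],[0,0,0,0,0,0,0.0],[0,0,0,0,0,0,0.0],[0,0,0,0,0,0,0.0]]]}}

```text
clock: 3.52
eef_pos: [0.4823, -0.3327, 0.1129]
eef_rot: [0.0, 0.563, 0.827, 0.0]
wrist_force: [0.4, -0.1, 0.5]
width: 0.067
grip_force: 0.0
```

```bash
python3 - <<'E'
from h import *
im,d,c=cam("side"); print({k:status.read_state()[k] for k in("width","grip_force","eef_pos","wrist_force")})
cv2.imwrite("pics/side1.png",cv2.resize(im[150:330,170:370],None,fx=3.3,fy=3.3,interpolation=cv2.INTER_CUBIC))
np.savez("side1.npz",im=im,d=d)
E
```

```text
{'width': 0.02730922398386116, 'grip_force': 0.0, 'eef_pos': array([ 0.48222478, -0.3327061 ,  0.11291097]), 'wrist_force': array([-0.48871291, -0.26314279,  0.06150549])}
```

View pics/side1.png

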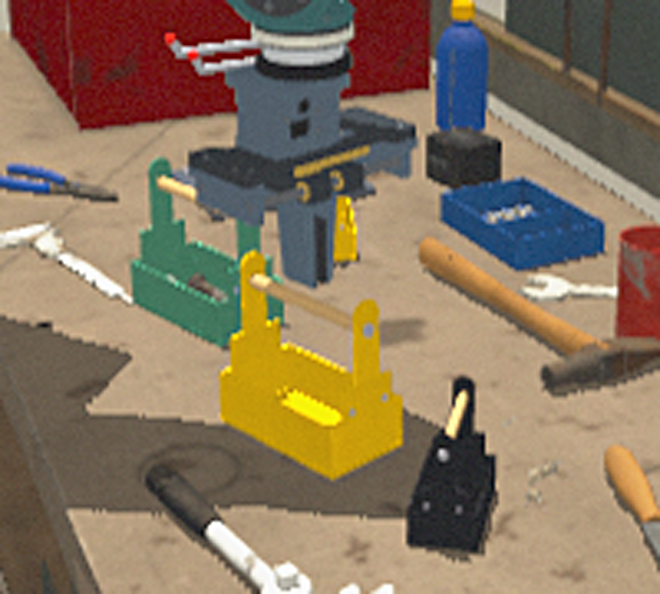

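The gripper closed on nothing: the fingertips end at about crop (310,285), just above or behind the bar at (305,298). I'll measure where the fingers really are in depth.

```bash
python3 - <<'E'
from h import *
z=np.load("side1.npz"); im,d=z["im"],z["d"]; W=pts(d,optics.get_calibration("side"))
for (x,y) in [(290,225),(290,250),(300,270),(310,280),(325,260),(315,288),(300,295),(270,282),(340,312),(252,255),(370,305),(345,215),(310,120)]:
    u,v=int(170+x/3.3),int(150+y/3.3); print((x,y),(u,v),im[v,u],W[v,u].round(4))
im,d,c=cam("top"); W=pts(d,c); np.savez("top1.npz",im=im,d=d)
cv2.imwrite("pics/top1.png",cv2.resize(im[150:330,200:420],None,fx=3.3,fy=3.3,interpolation=cv2.INTER_CUBIC))
E
```

```text
(290, 225) (257, 218) [106  95  76] [ 0.4643 -0.3366  0.1907]
(290, 250) (257, 225) [108  94  80] [ 0.465  -0.3332  0.1694]
(300, 270) (260, 231) [109  97  80] [ 0.4708 -0.3395  0.1536]
(310, 280) (263, 234) [105  98  80] [ 0.474  -0.3543  0.1504]
(325, 260) (268, 228) [52 51 49] [ 0.4924 -0.3428  0.1602]
(315, 288) (265, 237) [110 122 137] [ 0.5813 -0.0639  0.0056]
(300, 295) (260, 239) [ 86 137 170] [ 0.4729 -0.3319  0.127 ]
(270, 282) (251, 235) [132 204 242] [ 0.4587 -0.2979  0.1273]
(340, 312) (273, 244) [105 143 174] [ 0.4945 -0.3738  0.1262]
(252, 255) (246, 227) [  2 199 245] [ 0.4518 -0.2759  0.1437]
(370, 305) (282, 242) [  2 156 199] [ 0.5091 -0.4014  0.141 ]
(345, 215) (274, 215) [  9 184 230] [0.6391 0.003  0.0516]
(310, 120) (263, 186) [65 64 59] [ 0.4772 -0.3523  0.2822]
```

View pics/top1.png

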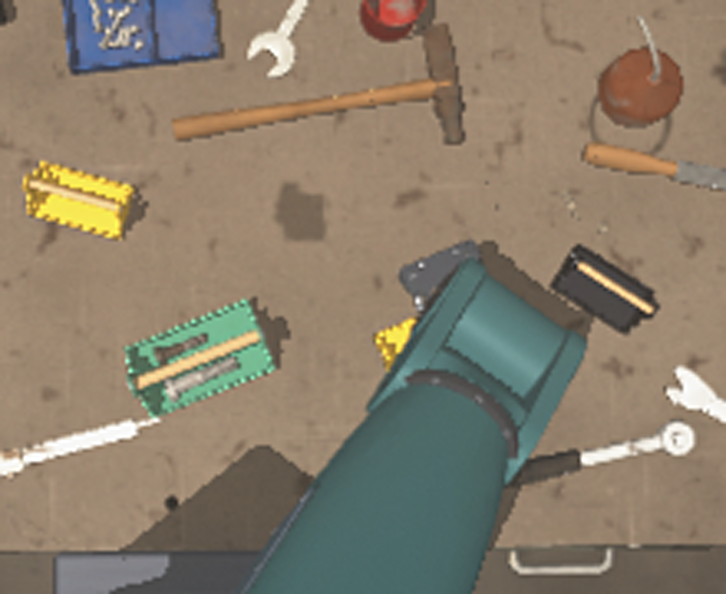

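The fingertips are really at z≈0.149 but the state implies 0.099. I'll check whether the start picture shows the same offset.

```bash
python3 - <<'E'
from h import *
c=optics.get_calibration("side")
z=np.load("side0.npz"); W=pts(z["d"],c)
for u,v in [(213,250),(214,255),(213,258),(212,261),(247,262),(247,268),(247,272),(248,275),(252,270)]: print((u,v),z["im"][v,u],W[v,u].round(3))
# finger pixels now: dark grey, within 3cm of tool axis
z=np.load("side1.npz"); W=pts(z["d"],c)
r=np.hypot(W[...,0]-.482,W[...,1]+.333); g=z["im"].astype(int); m=(r<.04)&(W[...,2]>.13)&(abs(g[...,2]-g[...,0])<45)&(W[...,2]<.2)
print(W[m].min(0),W[m].max(0),W[m].mean(0),m.sum())
s=status.read_state(); print(s["eef_pos"],s["qpos"],s["width"])
E
```

```text
(213, 250) [55 54 51] [ 0.285 -0.59   0.241]
(214, 255) [57 55 57] [ 0.286 -0.591  0.229]
(213, 258) [54 53 52] [ 0.284 -0.587  0.221]
(212, 261) [70 78 83] [ 0.374 -0.173  0.007]
(247, 262) [111  99  86] [ 0.327 -0.682  0.248]
(247, 268) [109  95  83] [ 0.327 -0.683  0.236]
(247, 272) [106  98  81] [ 0.327 -0.68   0.226]
(248, 275) [ 93 101 101] [ 0.435 -0.334  0.027]
(252, 270) [109  96  80] [ 0.34  -0.673  0.225]
[ 0.45934672 -0.3585255   0.13680638] [ 0.50217348 -0.32067278  0.19987444] [ 0.47683218 -0.34274124  0.17216919] 314
[ 0.48223014 -0.33268059  0.11288127] [-6.43702347e-01  3.07620417e-01  2.00180227e+00  5.26910227e-05
  8.32294311e-01 -1.01920166e+00] 0.007662072395578886
```

The offset is constant at about 47 mm (start tips were 0.222 seen against 0.176 reported). So the true fingertips sit about 48 mm higher than the state says. I'll open, go 48 mm lower and close.

{"op": "move_arm", "data": {"deltas": [[[0,0,0,0,0,0,0.07],[0,0,0,0,0,0,0.07],[0,0,0,0,0,0,0.07],[0,0,0,0,0,0,0.07],[0,0,0,0,0,0,0.07],[0,0,0,0,0,0,0.07],[0,0,0,0,0,0,0.07],[0,0,0,0,0,0,0.07],[0,0,0,0,0,0,0.07]]]}}

```text
clock: 4.37
eef_pos: [0.4823, -0.3327, 0.1129]
eef_rot: [0.0, 0.563, 0.827, 0.0]
wrist_force: [-0.0, -0.4, -0.3]
width: 0.636
grip_force: 0.0
```

{"op": "move_arm", "data": {"deltas": [[[0,0,0.012,0,0,0,0.07],[0,0,0.012,0,0,0,0.07],[0,0,0.012,0,0,0,0.07],[0,0,0.012,0,0,0,0.07],[0,0,0,0,0,0,0.07],[0,0,0,0,0,0,0.07]]]}}

```text
clock: 4.87
eef_pos: [0.4817, -0.3322, 0.0637]
eef_rot: [-0.001, 0.563, 0.827, 0.0]
wrist_force: [-0.9, 0.2, 0.3]
width: 0.767
grip_force: 0.0
```

```bash
python3 - <<'E'
from h import *
im,d,c=cam("side"); s=status.read_state();print({k:s[k] for k in("clock","width","eef_pos","wrist_force")})
cv2.imwrite("pics/side2.png",cv2.resize(im[180:320,190:330],None,fx=4,fy=4,interpolation=cv2.INTER_CUBIC))
E
```

```text
{'clock': 4.9167, 'width': 0.7651804725447117, 'eef_pos': array([ 0.48210791, -0.33259488,  0.0644795 ]), 'wrist_force': array([ 0.72035109,  0.02648317, -0.58679515])}
```

View pics/side2.png

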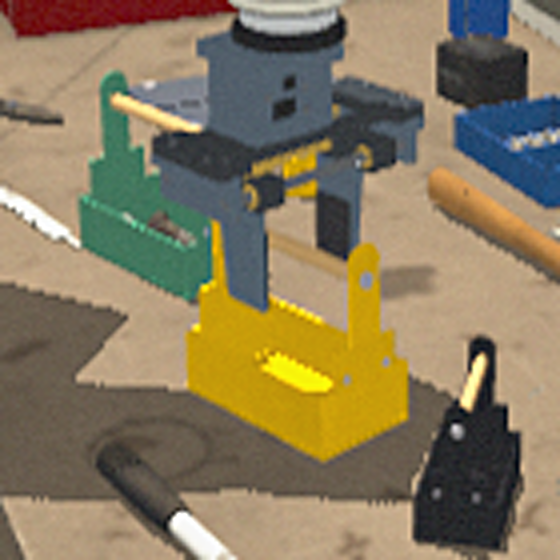

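The fingers now straddle the bar, near (245,300) and (335,240) in the crop. Closing.

{"op": "move_arm", "data": {"deltas": [[[0,0,0,0,0,0,0.0],[0,0,0,0,0,0,0.0],[0,0,0,0,0,0,0.0],[0,0,0,0,0,0,0.0],[0,0,0,0,0,0,0.0],[0,0,0,0,0,0,0.0],[0,0,0,0,0,0,0.0],[0,0,0,0,0,0,0.0],[0,0,0,0,0,0,0.0],[0,0,0,0,0,0,0.0]]], "force": 30}}

```text
clock: 5.75
eef_pos: [0.4821, -0.3326, 0.0648]
eef_rot: [-0.0, 0.563, 0.827, 0.0]
wrist_force: [0.0, 0.9, -1.6]
width: 0.119
grip_force: 30.0
```

{"op": "move_arm", "data": {"deltas": [[[0,0,-0.01,0,0,0,0.0],[0,0,-0.02,0,0,0,0.0],[0,0,-0.025,0,0,0,0.0],[0,0,-0.025,0,0,0,0.0],[0,0,-0.025,0,0,0,0.0],[0,0,-0.025,0,0,0,0.0],[0,0,-0.025,0,0,0,0.0],[0,0,-0.025,0,0,0,0.0],[0,0,-0.015,0,0,0,0.0],[0,0,-0.005,0,0,0,0.0]]]}}

```text
clock: 6.58
eef_pos: [0.483, -0.3332, 0.2683]
eef_rot: [0.002, 0.563, 0.827, -0.0]
wrist_force: [-0.0, -0.5, -2.3]
width: 0.123
grip_force: 30.0
```

```bash
python3 - <<'E'
from h import *
im,d,c=cam("side"); W=pts(d,c); s=status.read_state();print({k:s[k] for k in("clock","width","grip_force","eef_pos","wrist_force")})
h=cv2.cvtColor(im,cv2.COLOR_BGR2HSV); r=np.hypot(W[...,0]-.482,W[...,1]+.333)
m=(h[...,0]>18)&(h[...,0]<32)&(h[...,1]>150)&(r<.12)
print(W[m].min(0),W[m].max(0),m.sum())
E
```

```text
{'clock': 6.6333, 'width': 0.12290304374842136, 'grip_force': 29.975804686546326, 'eef_pos': array([ 0.48291843, -0.33314561,  0.26758985]), 'wrist_force': array([-0.56837167, -0.11457468, -1.32712841])}
[ 0.41808484 -0.41998431  0.20655128] [ 0.5436984  -0.25764752  0.40645663] 2067
```

The tote is lifted, underside about 0.2 m. Now I carry it over the green tote to the entry pose.

{"op": "move_arm", "data": {"deltas": [[[0.012,0.0043,0,0,0,0,0.0],[0.0255,0.0091,0,0,0,0,0.0],[0.0255,0.0091,0,0,0,0,0.0],[0.0255,0.0091,0,0,0,0,0.0],[0.0255,0.0091,0,0,0,0,0.0],[0.0255,0.0091,0,0,0,0,0.0],[0.0255,0.0091,0,0,0,0,0.0],[0.0255,0.0091,0,0,0,0,0.0],[0.0255,0.0091,0,0,0,0,0.0],[0.0255,0.0091,0,0,0,0,0.0]]]}}

```text
clock: 7.47
eef_pos: [0.4724, -0.0745, 0.2634]
eef_rot: [-0.001, 0.563, 0.827, -0.0]
wrist_force: [0.5, -0.1, -3.8]
width: 0.124
grip_force: 30.0
```

{"op": "move_arm", "data": {"deltas": [[[0.0255,0.0091,0,0,0,0,0.0],[0.0255,0.0091,0,0,0,0,0.0],[0.0255,0.0091,0,0,0,0,0.0],[0.0255,0.0091,0,0,0,0,0.0],[0.0255,0.0091,0,0,0,0,0.0],[0.0255,0.0091,0,0,0,0,0.0],[0.0255,0.0091,0,0,0,0,0.0],[0.0255,0.0091,0,0,0,0,0.0],[0.0255,0.0091,0,0,0,0,0.0],[0.0255,0.0091,0,0,0,0,0.0]]]}}

```text
clock: 8.3
eef_pos: [0.4633, 0.1956, 0.2634]
eef_rot: [-0.001, 0.563, 0.827, -0.001]
wrist_force: [-0.3, -0.4, -2.2]
width: 0.125
grip_force: 30.0
```

{"op": "move_arm", "data": {"deltas": [[[0.025,0.009,0,0,0,0,0.0],[0.013,0.005,0,0,0,0,0.0],[0,0,0,0,0,5.8,0.0],[0,0,0,0,0,5.8,0.0],[0,0,0,0,0,5.7,0.0],[0,0,0,0,0,0,0.0],[0,0,0,0,0,0,0.0],[0,0,0,0,0,0,0.0]]]}}

```text
clock: 8.97
eef_pos: [0.4637, 0.2344, 0.2644]
eef_rot: [-0.0, 0.679, 0.734, -0.0]
wrist_force: [0.1, -0.2, -2.9]
width: 0.122
grip_force: 30.0
```

```bash
python3 - <<'E'
from h import *
s=status.read_state();print({k:s[k] for k in("clock","width","grip_force","eef_pos","eef_rot","wrist_force")})
im,d,c=cam("side"); W=pts(d,c); e=s["eef_pos"]
h=cv2.cvtColor(im,cv2.COLOR_BGR2HSV); r=np.hypot(W[...,0]-e[0],W[...,1]-e[1])
m=(h[...,0]>18)&(h[...,0]<32)&(h[...,1]>150)&(r<.12); print(W[m].min(0),W[m].max(0),m.sum())
hr=((h[...,0]<6)|(h[...,0]>174))&(h[...,1]>170)&(W[...,2]>.15)&(W[...,2]<.22)&(abs(W[...,0]-.54)<.05)&(abs(W[...,1]-.24)<.08)
n,l,st,ce=cv2.connectedComponentsWithStats(hr.astype(np.uint8))
for i in range(1,n): print("red",st[i,4],ce[i],np.median(W[l==i],0))
cv2.imwrite("pics/side3.png",cv2.resize(im[100:280,160:340],None,fx=3.3,fy=3.3,interpolation=cv2.INTER_CUBIC))
E
```

```text
{'clock': 8.9667, 'width': 0.12172839398091899, 'grip_force': 29.978446662425995, 'eef_pos': array([0.46370242, 0.23441583, 0.26436672]), 'eef_rot': array([-1.76067848e-04,  6.79459836e-01,  7.33712549e-01, -4.42988342e-04]), 'wrist_force': array([ 0.10760677, -0.22845157, -2.86616107])}
[0.41325553 0.150521   0.20296863] [0.50482502 0.31090511 0.40294608] 936
red 2 [222.  160.5] [0.53531276 0.27741001 0.18831349]
red 6 [228.  166.5] [0.5352281  0.19839989 0.18460843]
```

View pics/side3.png

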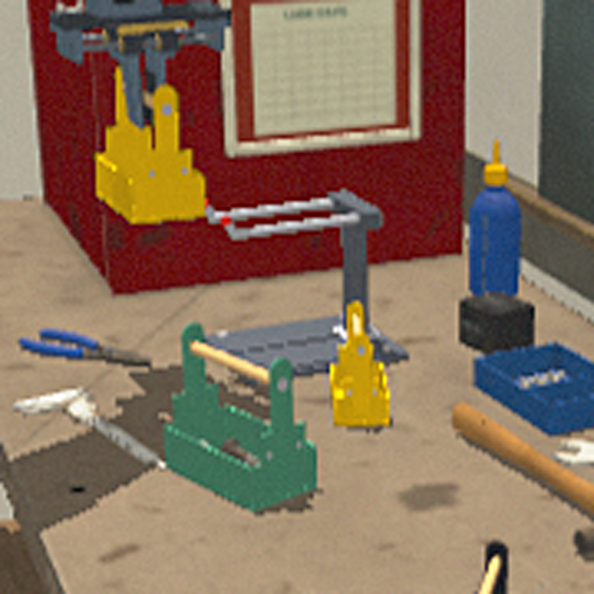

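The tote hangs level in front of the hook, with its tray at about (150,185) and the red lips at (215,212) in the crop. Next I lower it so the bar is at about 0.207 m, then slide it in.

{"op": "move_arm", "data": {"deltas": [[[0,0,0.012,0,0,0,0.0],[0,0,0.02,0,0,0,0.0],[0,0,0.02,0,0,0,0.0],[0,0,0.02,0,0,0,0.0],[0,0,0.02,0,0,0,0.0],[0,0,0.013,0,0,0,0.0],[0,0,0.006,0,0,0,0.0],[0,0,0,0,0,0,0.0],[0,0,0,0,0,0,0.0]]]}}

```text
clock: 9.77
eef_pos: [0.4641, 0.2347, 0.1539]
eef_rot: [-0.0, 0.68, 0.733, -0.0]
wrist_force: [-0.4, 1.1, -1.9]
width: 0.122
grip_force: 30.0
```

{"op": "move_arm", "data": {"deltas": [[[0,0.007,0,0,0,0,0.0],[0,0.012,0,0,0,0,0.0],[0,0.012,0,0,0,0,0.0],[0,0.012,0,0,0,0,0.0],[0,0.012,0,0,0,0,0.0],[0,0.012,0,0,0,0,0.0],[0,0.008,0,0,0,0,0.0]]]}}

```text
clock: 10.35
eef_pos: [0.5407, 0.2403, 0.1539]
eef_rot: [0.0, 0.681, 0.733, 0.0]
wrist_force: [-0.6, 0.0, -2.5]
width: 0.129
grip_force: 30.0
```

```bash
python3 - <<'E'
from h import *
s=status.read_state();print({k:s[k] for k in("clock","grip_force","eef_pos","eef_rot","wrist_force")})
im,d,c=cam("side"); cv2.imwrite("pics/side4.png",cv2.resize(im[120:240,180:300],None,fx=4.8,fy=4.8,interpolation=cv2.INTER_CUBIC))
E
```

```text
{'clock': 10.35, 'grip_force': 29.975223541259766, 'eef_pos': array([0.54072732, 0.24026495, 0.15394678]), 'eef_rot': array([1.07170607e-04, 6.80734934e-01, 7.32529800e-01, 1.72553311e-04]), 'wrist_force': array([-0.62353709,  0.01044341, -2.49123389])}
```

View pics/side4.png

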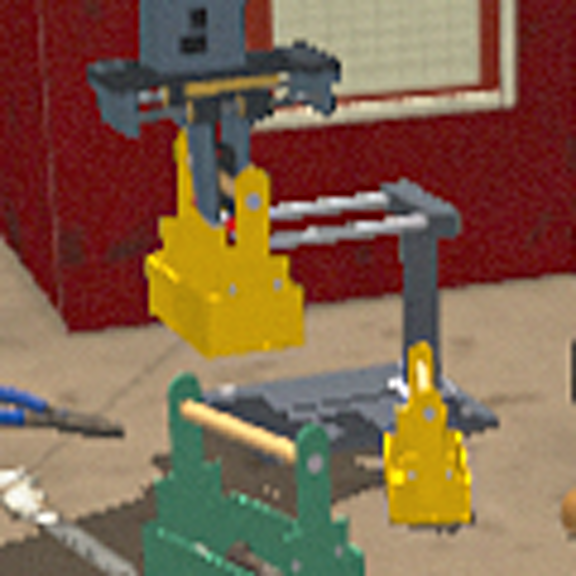

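The lips, at about (230,225) in the crop, pass between the straps under the bar. I continue in and lower gently.

{"op": "move_arm", "data": {"deltas": [[[0,0.006,0,0,0,0,0.0],[0,0.012,0,0,0,0,0.0],[0,0.012,0,0,0,0,0.0],[0,0.012,0,0,0,0,0.0],[0,0.012,0,0,0,0,0.0],[0,0.012,0,0,0,0,0.0],[0,0.006,0,0,0,0,0.0],[0,0,0,0,0,0,0.0],[0,0,0,0,0,0,0.0]]]}}

```text
clock: 11.15
eef_pos: [0.6107, 0.2454, 0.1537]
eef_rot: [-0.0, 0.681, 0.733, -0.0]
wrist_force: [0.4, -0.3, -4.2]
width: 0.123
grip_force: 30.0
```

{"op": "move_arm", "data": {"deltas": [[[0,0,0.005,0,0,0,0.0],[0,0,0.006,0,0,0,0.0],[0,0,0.006,0,0,0,0.0],[0,0,0.006,0,0,0,0.0],[0,0,0.003,0,0,0,0.0],[0,0,0.002,0,0,0,0.0],[0,0,0.001,0,0,0,0.0],[0,0,0,0,0,0,0.0],[0,0,0,0,0,0,0.0]]]}}

```text
clock: 11.9
eef_pos: [0.6108, 0.2455, 0.1251]
eef_rot: [0.0, 0.681, 0.733, 0.0]
wrist_force: [-0.3, -0.3, -2.1]
width: 0.126
grip_force: 30.0
```

{"op": "move_arm", "data": {"deltas": [[[0,0,0.001,0,0,0,0.0],[0,0,0.001,0,0,0,0.0],[0,0,0,0,0,0,0.0],[0,0,0,0,0,0,0.0]]]}}

```text
clock: 12.23
eef_pos: [0.6107, 0.2455, 0.1229]
eef_rot: [0.0, 0.681, 0.733, -0.0]
wrist_force: [-0.0, 0.2, -3.1]
width: 0.125
grip_force: 30.0
```

```bash
python3 - <<'E'
from h import *
s=status.read_state();print({k:s[k] for k in("clock","eef_pos","wrist_force","ft_torque")})
im,d,c=cam("side"); cv2.imwrite("pics/side5.png",cv2.resize(im[120:240,180:300],None,fx=4.8,fy=4.8,interpolation=cv2.INTER_CUBIC))
E
```

```text
{'clock': 12.2333, 'eef_pos': array([0.61070047, 0.24548287, 0.12294326]), 'wrist_force': array([-0.04463972,  0.21370239, -3.1077421 ]), 'ft_torque': array([ 0.00069876, -0.08979383,  0.0226619 ])}
```

View pics/side5.png

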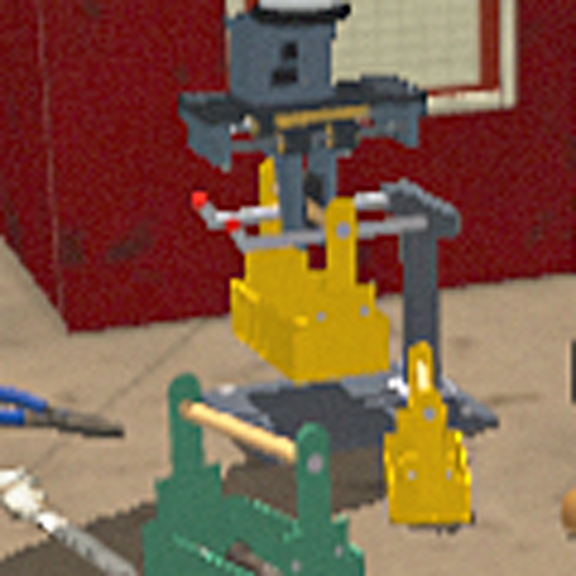

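The bar sits just above the prongs, well inside the lips, but the wrist still carries the weight. I'll lower a bit more until it comes off.

{"op": "move_arm", "data": {"deltas": [[[0,0,0.001,0,0,0,0.0],[0,0,0,0,0,0,0.0],[0,0,0,0,0,0,0.0]]]}}

```text
clock: 12.53
eef_pos: [0.6108, 0.2455, 0.122]
eef_rot: [0.0, 0.681, 0.733, 0.0]
wrist_force: [0.3, 1.0, -1.9]
width: 0.125
grip_force: 30.0
```

{"op": "move_arm", "data": {"deltas": [[[0,0,0.001,0,0,0,0.0],[0,0,0,0,0,0,0.0],[0,0,0,0,0,0,0.0]]]}}

```text
clock: 12.78
eef_pos: [0.6109, 0.2456, 0.1216]
eef_rot: [0.0, 0.681, 0.733, 0.0]
wrist_force: [-3.4, -2.0, 6.1]
width: 0.128
grip_force: 30.0
```

{"op": "move_arm", "data": {"deltas": [[[0,0,0.001,0,0,0,0.0],[0,0,0,0,0,0,0.0],[0,0,0,0,0,0,0.0]]]}}

```text
clock: 13.03
eef_pos: [0.611, 0.2456, 0.1214]
eef_rot: [0.0, 0.681, 0.733, 0.0]
wrist_force: [-8.2, -2.7, 15.0]
width: 0.128
grip_force: 30.0
```

{"op": "move_arm", "data": {"deltas": [[[0,0,-0.001,0,0,0,0.0],[0,0,-0.0007,0,0,0,0.0],[0,0,0,0,0,0,0.0],[0,0,0,0,0,0,0.01],[0,0,0,0,0,0,0.015],[0,0,0,0,0,0,0.02],[0,0,0,0,0,0,0.03],[0,0,0,0,0,0,0.04],[0,0,0,0,0,0,0.05],[0,0,0,0,0,0,0.05]]], "force": 10}}

```text
clock: 13.87
eef_pos: [0.6107, 0.2455, 0.1216]
eef_rot: [-0.0, 0.681, 0.733, -0.0]
wrist_force: [-0.6, 0.5, -0.8]
width: 0.478
grip_force: 0.0
```

{"op": "move_arm", "data": {"deltas": [[[0,0,0,0,0,0,0.05],[0,0,0,0,0,0,0.05],[0,0,0,0,0,0,0.05]]]}}

```text
clock: 14.12
eef_pos: [0.6107, 0.2455, 0.1217]
eef_rot: [0.0, 0.681, 0.733, 0.0]
wrist_force: [0.2, 0.1, 0.1]
width: 0.553
grip_force: 0.0
```

Released. Next I raise the gripper straight up, then wait and check.

{"op": "move_arm", "data": {"deltas": [[[0,0,-0.005,0,0,0,0.05],[0,0,-0.01,0,0,0,0.05],[0,0,-0.015,0,0,0,0.05],[0,0,-0.02,0,0,0,0.05],[0,0,-0.025,0,0,0,0.05],[0,0,-0.025,0,0,0,0.05],[0,0,-0.025,0,0,0,0.05],[0,0,-0.025,0,0,0,0.05],[0,0,0,0,0,0,0.05],[0,0,0,0,0,0,0.05]]]}}

```text
clock: 14.95
eef_pos: [0.6116, 0.2458, 0.2748]
eef_rot: [0.001, 0.681, 0.733, 0.002]
wrist_force: [-0.3, -0.0, -0.3]
width: 0.546
grip_force: 0.0
```

{"op": "move_arm", "data": {"deltas": [[[0,0,0,0,0,0,0.05],[0,0,0,0,0,0,0.05],[0,0,0,0,0,0,0.05],[0,0,0,0,0,0,0.05],[0,0,0,0,0,0,0.05],[0,0,0,0,0,0,0.05],[0,0,0,0,0,0,0.05],[0,0,0,0,0,0,0.05],[0,0,0,0,0,0,0.05],[0,0,0,0,0,0,0.05]]]}}

```text
clock: 15.78
eef_pos: [0.6107, 0.2455, 0.2716]
eef_rot: [-0.0, 0.681, 0.733, -0.0]
wrist_force: [0.4, -0.2, 0.7]
width: 0.547
grip_force: 0.0
```

```bash
python3 - <<'E'
from h import *
im,d,c=cam("side"); W=pts(d,c)
cv2.imwrite("pics/side6.png",cv2.resize(im[110:260,180:330],None,fx=3.8,fy=3.8,interpolation=cv2.INTER_CUBIC))
h=cv2.cvtColor(im,cv2.COLOR_BGR2HSV)
m=(h[...,0]>18)&(h[...,0]<32)&(h[...,1]>150)&(np.hypot(W[...,0]-.611,W[...,1]-.245)<.11)&(W[...,2]<.25)
P=W[m]; print(np.percentile(P,[1,50,99],axis=0),status.read_state()["wrist_force"])
E
```

```text
[[0.56413414 0.16313628 0.06129888]
 [0.60500617 0.18097981 0.10210673]
 [0.6508811  0.3182751  0.20218229]] [-0.36691467 -0.51667627 -0.81909507]
```

View pics/side6.png

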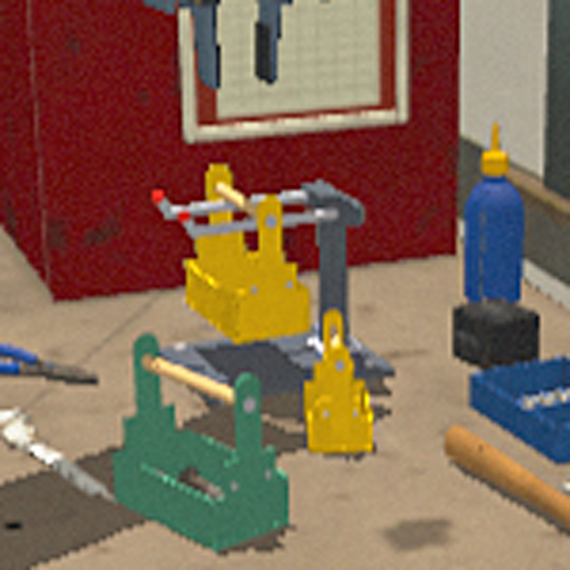

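The tote hangs level on both prongs (bar at about (230,195) in the crop, underside about 0.06 m). The gripper is clear and the green tote hasn't moved.

```bash
python3 -c "
from cell import bot; print(bot.close_job())"
```

```text
the job is handed in; nothing more can be done
None
```

The yellow tote now hangs freely and level by its handle from both prongs, the green tote still stands where it was, and the job is handed in at about 16 s.

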